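# Fit the missing divider to the fastener carousel and bring the nails round to the front

### The job

Take the spare plywood divider out of its wooden rack and slide it all the way down into the one empty slot of the fastener carousel, so that the glass jars cannot knock together when it turns, and let go of it. Then turn the carousel by the wooden handle on its hub until its jar of nails (the shorter and narrower of the jars on it) stands squarely at the brass pointer at the front, and finish while still gripping the handle so that the carousel is held still there. Do not tip any of the jars or the tin, and leave the loose tools on the bench where they lie.

Things in the scene. Friction and masses are not known exactly. Their poses are not given: they have to be found in the camera images.
- divider: loose plywood panel, 90 mm wide (its x), 8 mm thick (its y), 105 mm high (its z), about 60 g; same both ways round, lower corners cut off by 6 mm. Origin: centre of its lower edge. Starts upright in the rack's middle groove
- rack: fixed wooden rack, 120 x 80 x 34 mm, with three open-topped grooves 10 mm wide and 24 mm deep running along its x. Origin: centre of its underside, on the bench. The divider stands in the middle groove, its lower edge 10 mm above the bench
- carousel_base: fixed round wooden foot of the carousel, 250 mm across, 12 mm thick. Origin: under its centre, on the bench and on the carousel's vertical axis. A brass pointer sticks out along its -x direction: that is the carousel's front: bring the jar there
- pointer (a point): tip of the brass pointer, 195 mm in front of the carousel's axis and 40 mm above the bench
- turntable: round plywood deck with rubber matting, 300 mm across, 10 mm lip, turns endlessly both ways about its z on a damped bearing (drag 0.1 N m, no spring). Origin: on the axis, 20 mm above the bench; deck top 14 mm higher. Square hub 70 x 70 mm up to 112 mm above the origin; dividers at 45 (empty slot), 135, 225, 315 degrees, tops 119 mm above the origin, part four bays at 0, 90, 180, 270 degrees (containers 100 mm from the axis)
- slot: the empty slot, part of the turntable: two aluminium U-channels facing each other, on the hub and near the deck's edge, 75 mm high, flared mouths up to 87 mm above the deck. Open on top; 11 mm wide for the 8 mm panel, 95 mm long for its 90 mm. Origin: deck top, mid-slot, 82.5 mm from the axis: the divider's origin lies there when home. x radially outward, y across, z up
- handle: wooden bar over the hub, turning with the deck: 90 mm long (its x, same as the turntable's x), 16 mm thick (y), 22 mm high (z), on two steel posts 32 mm either side of its middle. Origin: middle of the bar, on the carousel's axis, 166 mm above the bench; 23 mm free between bar and hub
- jar_nails: the jar of nails, 57 mm across and 73 mm high, loose on the deck in the bay at 180 degrees of the turntable (its -x side). Origin: centre of its underside
- jar_screws_a: a jar of screws, 64 mm across and 87 mm high, loose on the deck in another bay. Origin: centre of its underside
- jar_screws_b: a second jar of screws, 64 mm across and 87 mm high, loose on the deck in another bay. Origin: centre of its underside
- paint_tin: small paint tin, 77 mm across and 76 mm high, loose on the deck in another bay. Origin: centre of its underside
- pliers: pliers lying loose on the bench, 175 mm long: leave alone
- screwdriver: slotted screwdriver lying loose on the bench, 206 mm long: leave alone
- wrench: small open wrench lying loose on the bench, 161 mm long: leave alone
Mind the look-alikes: they are no part of the job. What is shaped like the jar_screws_a but pink is not meant.

How it is judged:
On the way, in this order (a step that is already met when the one before it is completed fails the run):
1. the divider stands fully home and upright in the empty slot, let go (z of divider in the frame of slot below 0.004 m and horizontal distance between divider and slot below 0.006 m and angle between the x axis of divider and the x axis of slot, either way round below 0.1 rad and angle between divider's own z axis and vertical below 0.1 rad and contact force between the fingers and divider below 0.1 N), for 0.2 s.
2. the jar of nails is turned round to the pointer (y of jar_nails in the frame of carousel_base between -0.018 and 0.018 m and x of jar_nails in the frame of carousel_base below -0.06 m), for 0.2 s.
At the end, for the whole second after the job is handed in: Divider fully home (4 mm) and upright in the slot; jar of nails within 18 mm to either side of the line from the axis to the pointer, on its side; fingers grip the handle (over 2 N), carousel at rest; all jars and the tin upright on the deck (all of step 2 and contact force between the fingers and handle above 2 N and angular speed of turntable below 0.1 rad/s and z of divider in the frame of slot below 0.004 m and horizontal distance between divider and slot below 0.006 m and angle between the x axis of divider and the x axis of slot, either way round below 0.1 rad and angle between each of divider, jar_nails, jar_screws_a, jar_screws_b, paint_tin's own z axis and vertical below 0.1 rad and height (world z) of jar_nails between 0.03 and 0.045 m and height (world z) of each of jar_screws_a, jar_screws_b, paint_tin above 0.03 m); the arm keeps its last pose, push and grip.
It fails at once if a jar or the tin tips over (angle between any of jar_nails, jar_screws_a, jar_screws_b, paint_tin's own z axis and vertical above 0.5 rad).
It fails at once if a loose tool on the bench is pushed away (distance of any of pliers, screwdriver, wrench from where it was at the start of the episode above 0.03 m).
It also fails if it takes over 67 s, if anything falls off the work surface, if the arm or the gripper's body presses on something with over 40 N, if the wrist force passes 120 N, or if a joint passes its speed limit or range.

### The arm

A 6-joint arm with a two-finger parallel gripper is mounted at the origin on a cart in front of the work surface, level with it; the furniture and walls round the work are solid. World frame = base frame: x ahead of the robot, y to its left, z up, the work surface at z = 0. Lengths are in m, angles in rad, forces in N, time in s.
With the tool pointing down it reaches from about 0.325 to 0.9 m from the base axis. Payload 6.1 kg.
Tool frame: the origin (TCP) lies midway between the tips of the shut fingers; the grasp point (between the pads) lies behind it (tcp_to_grasp is the z of the grasp point in the tool frame, in m); z points along the fingers, y is the line along which they close (so a half turn about z gives the same grasp; the last joint's range is limited). The gripper opens to 85 mm and grips with 20 to 120 N. Pads are 22 mm wide; open, the fingers measure 114 mm over their backs; the gripper's body (76 mm by 85 mm) begins 54 mm behind the grasp point. The pads swing forward as they close: fully open they stand 13 mm farther back than shut.
Start: joints at [1.147, 0.22, 1.526, -0, 1.395, -0.126], TCP at [0.183, 0.597, 0.231] pointing down, gripper open.
Joint ranges: [-2.98, 2.98], [-0.91, 2.08], [0.09, 2.57], [-1.24, 4.39], [0.2, 2.65], [-2.68, 2.68]. Speed limits (rad/s): [2.57, 2.57, 3.01, 3.14, 3.14, 3.14].

### API

Orientations are given as a 3x3 rotation matrix whose columns are the frame's x, y, z axes.
In Python, from workcell import move_pose, move_straight, move_j, let_go, close, dwell, inverse_kinematics, grab_frame, camera_model, IKError, job_done, silhouettes, tip_of, get_t, get_joint_positions, get_joint_vel, get_tau, get_eef_pos, get_ee_rot, get_contact_force, get_torque, get_gripper_width, get_finger_force, tcp_to_grasp gives the robot as it stands. Calls block until the motion is done:
- move_pose(position, orientation): joint-space move of the TCP to a pose.
- move_straight(position, max_speed=0.15, rotation=None): straight line of the TCP; rotation=None keeps the orientation; max_speed is the mean speed in m/s.
- move_j(angles): joint-space move.
- let_go() and close(newtons=None): open the fingers fully, or close them until they stop; newtons is the grip in N (None keeps the last).
- dwell(seconds).
- inverse_kinematics(position, orientation): joint angles nearest the present ones, or None.
- grab_frame(name): name is "scene" or "side" or "wrist"; returns the picture (400x640x3 uint8, blue, green, red); there is no depth.
- camera_model(name): a dict with "fovy" (degrees; the focal length in pixels is half the picture's height over the tangent of half this angle, whatever the lens; pixels are square), "cx", "cy" (the principal point, pixels), "R" (3x3) and "t" (3): a world point X has camera coordinates R X + t; the wrist camera has in their place "T_tool_cam" (4x4, takes a point from camera to tool coordinates, whose origin is the TCP and whose axes are the flange's). Camera axes: x right, y down, z forward; pixel columns grow to the right and rows downward; lengths in m; the calibration is good to about 2 mm. A picture is of the moment at which its call begins: read the wrist's pose just before it. camera_model takes no time and is no camera call.
A pose or a line that the arm cannot do raises IKError and nothing moves.
- job_done(): hands the job in; it is judged then, once.
Trained networks look in the newest picture that a camera, given by its name, has taken for a name from the list of things; names that differ only in an ending like _2 or _b are one class to them, and where a whole thing is asked for, a point or a joint stands for the part that bears it (a point fixed in the world has none). Each returns a list of dicts, best first, with "p" (0 to 1); they miss things now and then, are a little off and sometimes report something else, mostly with a low value. They report only what shows in the picture. A call takes as long as a camera call. They do not tell look-alikes from the thing itself.
- silhouettes(target, camera): "pixels" (400x640 bool, what is visible of it).
- tip_of(target, camera): "at" ([x, y, z] in m, in world coordinates, good to about 4 mm: a listed point, or the origin of a listed thing).
Readings, each from a call of its own:
- get_t(): time.
- get_joint_positions(): joint angles.
- get_joint_vel(): joint speeds.
- get_tau(): joint torques, N m.
- get_eef_pos(): TCP position.
- get_ee_rot(): TCP orientation.
- get_contact_force(): force on the tool from outside, world axes, zero at the start.
- get_torque(): the same for the moment, N m.
- get_gripper_width(): finger opening in m.
- get_finger_force(): force on a finger pad.
Only numpy, scipy, OpenCV 4.12 (cv2) and the standard library are available. Lean on these libraries where they do the work, as an engineer would, in place of code of your own. Each camera call takes 0.05 s, during which the arm holds its last target. There are 200 camera calls.

## Working session

There is one attempt and no reset: what is moved stays moved. The work goes in short steps, each a Python script; the robot and the scene stay as the last script left them, time stands still between calls to the robot, and variables do not carry over. Pictures are saved under pics/ and viewed, at most 10 in all, crops included, and the job is handed in when it is done.

```bash
ls; mkdir -p pics
python3 - <<'E'
from workcell import *
import cv2,numpy as np
a=grab_frame("scene");b=grab_frame("side")
cv2.imwrite("pics/scene.png",a);cv2.imwrite("pics/side.png",b)
print(tcp_to_grasp if not callable(tcp_to_grasp) else tcp_to_grasp())
for c in("scene","side"):
  m=camera_model(c);print(c,m['fovy'],np.round(-np.array(m['R']).T@np.array(m['t']),3),m.keys())
  for n in("divider","rack","carousel_base","pointer","turntable","slot","handle","jar_nails","jar_screws_a","paint_tin","pliers","screwdriver","wrench"):
    print(n,[(np.round(d["at"],3).tolist(),round(d["p"],2)) for d in tip_of(n,c)[:5]])
print(get_t(), camera_model("wrist"))
E
```

```text
pics
-0.0187
scene 51.38594086860037 [-0.266  0.61   0.568] dict_keys(['fovy', 'cx', 'cy', 'R', 't'])
divider [([0.45, 0.367, 0.012], 0.74)]
rack [([0.455, 0.364, 0.0], 0.8), ([0.436, 0.092, 0.034], 0.22)]
carousel_base [([0.451, 0.364, 0.011], 0.32)]
pointer [([0.335, 0.012, 0.044], 0.73)]
turntable [([0.522, 0.05, 0.021], 0.89)]
slot [([0.448, 0.018, 0.032], 0.73)]
handle [([0.53, 0.048, 0.168], 0.51)]
jar_nails [([0.328, 0.342, 0.003], 0.33)]
jar_screws_a [([0.479, -0.044, 0.031], 0.66), ([0.491, -0.258, -0.002], 0.57), ([0.569, 0.139, 0.03], 0.56)]
paint_tin [([0.438, 0.091, 0.038], 0.92)]
pliers [([0.383, -0.322, -0.001], 0.78)]
screwdriver [([0.328, -0.247, 0.001], 0.96)]
wrench [([0.33, 0.343, 0.003], 0.64)]
side 42.9432455392415 [0.134 1.127 0.559] dict_keys(['fovy', 'cx', 'cy', 'R', 't'])
divider [([0.446, 0.362, 0.012], 0.65)]
rack [([0.454, 0.361, -0.002], 0.63)]
carousel_base []
pointer [([0.331, 0.006, 0.036], 0.66)]
turntable [([0.527, 0.049, 0.02], 0.55), ([0.528, 0.044, 0.167], 0.25)]
slot []
handle [([0.529, 0.043, 0.165], 0.88)]
jar_nails []
jar_screws_a [([0.475, -0.045, 0.036], 0.71), ([0.567, 0.139, 0.032], 0.68), ([0.485, -0.26, -0.002], 0.62)]
paint_tin [([0.435, 0.088, 0.035], 0.65), ([0.386, -0.32, 0.001], 0.37)]
pliers [([0.386, -0.319, 0.003], 0.57)]
screwdriver [([0.331, -0.248, -0.001], 0.65)]
wrench [([0.324, 0.338, 0.002], 0.62)]
1.4 {'fovy': 59.194808479951874, 'cx': 318.2191647324529, 'cy': 198.6597808379183, 'T_tool_cam': array([[ 3.50569414e-04, -9.55215197e-01, -2.95911818e-01,
         7.58880184e-02],
       [ 9.99999196e-01,  6.95525620e-04, -1.06047644e-03,
        -1.97528748e-04],
       [ 1.21879746e-03, -2.95911208e-01,  9.55214673e-01,
        -1.40794488e-01],
       [ 0.00000000e+00,  0.00000000e+00,  0.00000000e+00,
         1.00000000e+00]])}
```

View pics/scene.png

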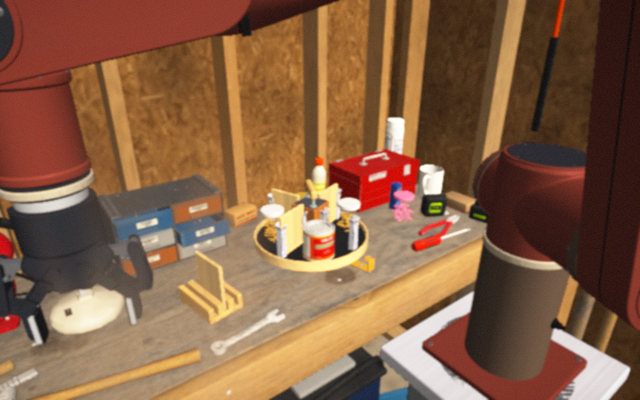

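View pics/side.png

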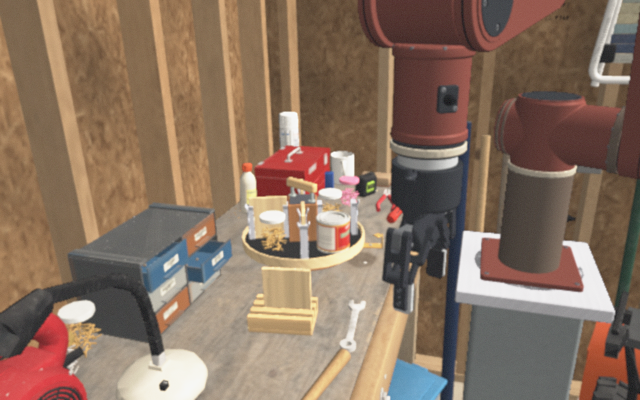

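The divider in the rack is at scene (211,275) and the fixed look-alike dividers on the carousel are at (290,225). The screw jars on the deck are at (349,205) and (272,212), the pink look-alike jar off the carousel is at (403,205), and the tin is at (319,240). The pointer is at (365,263). A nails-like jar stands on the bench at side (75,315) and isn't ours. Ours is hidden at the far side of the deck. Next I look from close by with the wrist camera.

```bash
cat > h.py <<'E'
from workcell import *
import numpy as np,cv2
def Rz(yaw):
    c,s=np.cos(yaw),np.sin(yaw); return np.array([[c,s,0],[s,-c,0],[0,0,-1.]])
def wcam():
    m=camera_model("wrist");T=np.eye(4);T[:3,:3]=get_ee_rot();T[:3,3]=get_eef_pos()
    W=T@np.array(m["T_tool_cam"]);return m,W
def ray(m,W,px,z):
    "world point at height z seen at pixel"
    f=200/np.tan(np.radians(m["fovy"]/2));d=W[:3,:3]@np.array([(px[0]-m["cx"])/f,(px[1]-m["cy"])/f,1]);o=W[:3,3]
    return o+d*(z-o[2])/d[2]
def proj(m,W,X):
    f=200/np.tan(np.radians(m["fovy"]/2));c=W[:3,:3].T@(np.array(X)-W[:3,3]);return np.array([m["cx"]+f*c[0]/c[2],m["cy"]+f*c[1]/c[2]])
E
python3 - <<'E'
from h import *
print(np.round(get_ee_rot(),3).tolist())
yaw0=np.arctan2(get_ee_rot()[1][0],get_ee_rot()[0][0]);print("yaw0",yaw0)
def look(name,p,ns):
    for y in (np.pi, 3.14-0.6,0, yaw0):
        q=inverse_kinematics(p,Rz(y)); print(name,y,None if q is None else np.round(q,2))
    move_pose(p,Rz(np.pi))
    m,W=wcam();im=grab_frame("wrist");cv2.imwrite(f"pics/{name}.png",im)
    np.save(f"pics/{name}_W.npy",W)
    for n in ns:
        print(n,[(np.round(d["at"],4).tolist(),round(d["p"],2)) for d in tip_of(n,"wrist")[:4]])
look("w_rack",[0.45,0.365,0.27],["divider","rack"])
look("w_car",[0.51,0.06,0.36],["divider","slot","handle","turntable","pointer","jar_nails","jar_screws_a","paint_tin","carousel_base"])
print(get_t())
E
```

```text
[[-0.956, 0.293, -0.0], [0.293, 0.956, -0.0], [0.0, -0.0, -1.0]]
yaw0 2.843782074901904
w_rack 3.141592653589793 [ 0.55  0.09  1.6  -0.    1.45 -1.03]
w_rack 2.54 [ 0.55  0.09  1.6  -0.    1.45 -0.42]
w_rack 0 [ 0.55  0.09  1.6  -0.    1.45  2.12]
w_rack 2.843782074901904 [ 0.55  0.09  1.6  -0.    1.45 -0.73]
divider [([0.4475, 0.3619, 0.0105], 0.71), ([0.4371, 0.0931, 0.0318], 0.27)]
rack [([0.4544, 0.3638, 0.0019], 0.74)]
w_car 3.141592653589793 [-0.04 -0.1   1.63 -0.    1.62 -1.61]
w_car 2.54 [-0.04 -0.1   1.63 -0.    1.62 -1.01]
w_car 0 [-0.04 -0.1   1.63 -0.    1.62  1.53]
w_car 2.843782074901904 [-0.04 -0.1   1.63 -0.    1.62 -1.31]
divider [([0.4468, 0.3623, 0.0104], 0.57)]
slot [([0.5714, 0.1358, 0.034], 0.52)]
handle [([0.5251, 0.0491, 0.1661], 0.72)]
turntable [([0.5275, 0.0509, 0.0175], 0.7)]
pointer [([0.3263, 0.3368, -0.0014], 0.38)]
jar_nails [([0.6205, 0.0113, 0.0354], 0.84)]
jar_screws_a [([0.4787, -0.0382, 0.033], 0.91), ([0.5693, 0.1389, 0.0317], 0.68), ([0.4853, -0.2598, -0.0016], 0.68), ([0.3853, -0.3198, -0.001], 0.57)]
paint_tin [([0.4378, 0.0877, 0.0332], 0.81), ([0.4544, 0.3639, 0.0007], 0.42)]
carousel_base []
4.6083
```

View pics/w_rack.png

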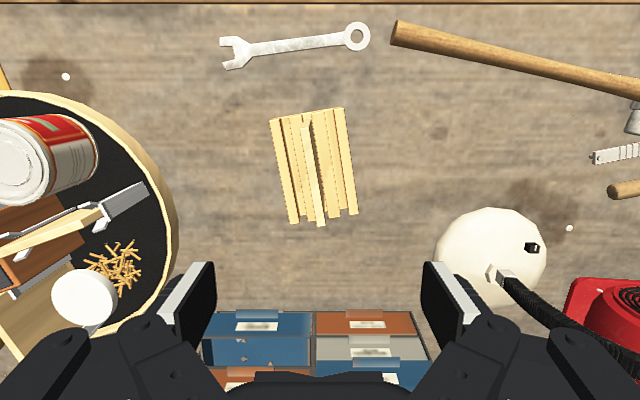

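View pics/w_car.png

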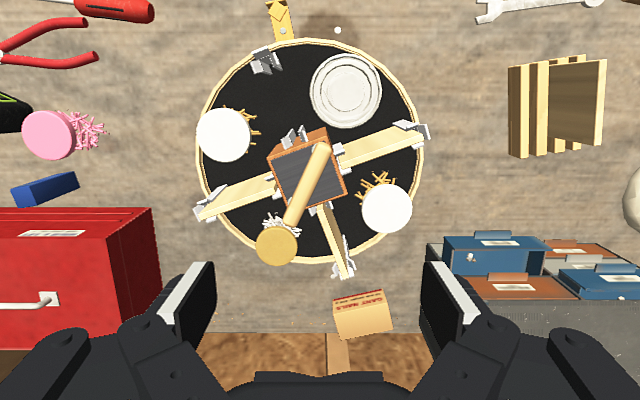

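The rack view shows the divider's top edge running from about (305,122) to (322,226). In the carousel view the empty slot's channels are at (267,60) and (293,135), the handle runs (322,150)–(290,225), and the nails jar has a yellow lid at (277,245). The pink decoy is at (50,135). I'll take one zoomed composite to read the edges.

Run:
```python
import cv2,numpy as np
a=cv2.imread("pics/w_rack.png")[95:245,255:365];b=cv2.imread("pics/w_car.png")[40:160,235:345]
A=cv2.resize(a,None,fx=3.6,fy=3.6,interpolation=2);B=cv2.resize(b,None,fx=3.6,fy=3.6,interpolation=2)
o=np.zeros((A.shape[0],A.shape[1]+B.shape[1],3),np.uint8);o[:,:A.shape[1]]=A;o[:B.shape[0],A.shape[1]:]=B
print(o.shape,A.shape);cv2.imwrite("pics/zoom.png",o)
```

```text
(540, 792, 3) (540, 396, 3)
```

View pics/zoom.png

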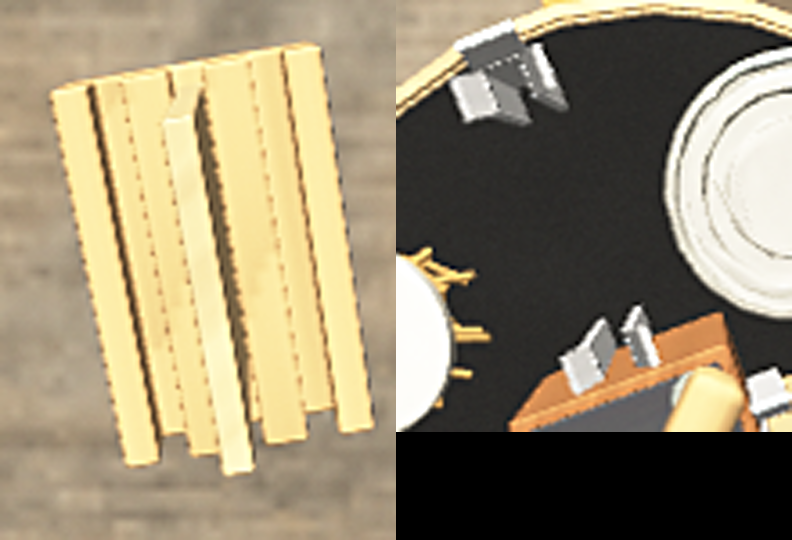

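Zoom: the divider's top-edge ends sit at zoom (179,119) and (238,472), which is full-frame (304.7,128.1) and (321.1,226.1). The slot's outer channel mouth is around (267,60) and the inner one around (293,136).

Run:
```python
from h import *
m=camera_model("wrist");W=np.load("pics/w_rack_W.npy")
a,b=ray(m,W,(304.7,128.1),.115),ray(m,W,(321.1,226.1),.115)
print("div",a,b,(a+b)/2,np.linalg.norm(b-a),np.arctan2(*(b-a)[1::-1]))
# rack top corners from zoom (z=.034)
for p in((52,90),(320,45),(125,465),(372,428)): print(ray(m,W,(255+p[0]/3.6,95+p[1]/3.6),.034))
W=np.load("pics/w_car_W.npy")
z=lambda x,y:(235+(x-396)/3.6,40+y/3.6)
for p,h in(((480,97),.121),((548,75),.121),((582,375),.121),((645,340),.121)): print("ch",ray(m,W,z(*p),h))
a,b=ray(m,W,(323,149),.177),ray(m,W,(290,224),.177)
print("bar",a,b,(a+b)/2,np.linalg.norm(b-a),np.arctan2(*(b-a)[1::-1]))
```

```text
div [0.40379192 0.35408494 0.115     ] [0.4907729  0.36794255 0.115     ] [0.44728241 0.36101375 0.115     ] 0.08807794237783419 0.1579898241157088
[0.40374733 0.31414257 0.034     ]
[0.39099091 0.39183692 0.034     ]
[0.52054798 0.33269121 0.034     ]
[0.50798001 0.41084458 0.034     ]
ch [ 4.11850406e-01 -9.87954756e-05  1.21000000e-01]
ch [0.40605819 0.01918938 0.121     ]
ch [0.48979788 0.02658112 0.121     ]
ch [0.47940613 0.04552606 0.121     ]
bar [0.48596548 0.06495666 0.177     ] [0.55995571 0.03290088 0.177     ] [0.5229606  0.04892877 0.177     ] 0.08063576727927657 -0.4088322217231394
```

Run:
```python
from h import *
R=Rz(np.pi+0.158);c=[0.4473,0.361]
move_pose(c+[0.17],R);move_straight(c+[0.094],0.1)
print("F",np.round(get_contact_force(),2))
close(40);print("w",get_gripper_width(),get_finger_force(),np.round(get_contact_force(),2))
move_straight(c+[0.16],0.1);print(get_gripper_width(),np.round(get_contact_force(),2))
move_straight(c+[0.27],0.2)
# above slot
R=Rz(np.pi+0.337);s=[0.445,0.0217]
move_pose(s+[0.27],R)
move_straight(s+[0.225],0.1);dwell(.2)
m,W=wcam();im=grab_frame("wrist");cv2.imwrite("pics/w_slot.png",im);np.save("pics/w_slot_W.npy",W)
print(get_eef_pos(),np.round(get_joint_positions(),2),get_t(),get_gripper_width())
```

```text
F [-0.71 -0.01  1.07]
w 0.007220282935823042 40.802650451660156 [0.1  0.82 0.29]
0.006909125464032314 [-0.46  0.02 -0.86]
[0.44546812 0.0216411  0.2257607 ] [-0.13 -0.22  1.98 -0.    1.38 -2.04] 11.2083 0.007116566317510241
```

View pics/w_slot.png

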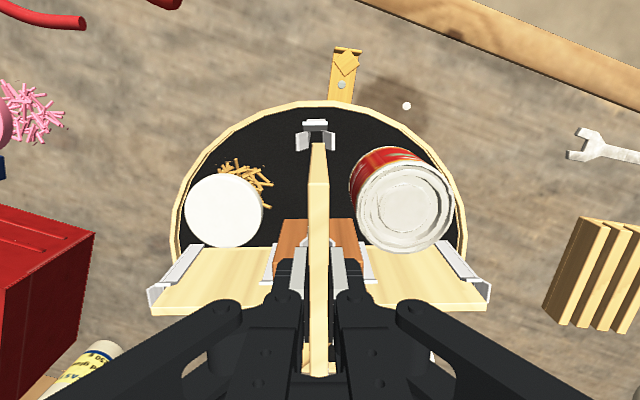

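The held panel's outer edge runs from (318,183) at the top to (318,145) at the bottom. The outer channel mouth is centred near (316,130), so lateral alignment is nearly right. I'll zoom for the offset.

Run:
```python
from h import *
a=cv2.imread("pics/w_slot.png")[105:205,265:365];cv2.imwrite("pics/zoom2.png",cv2.resize(a,None,fx=6,fy=6,interpolation=2))
m=camera_model("wrist");W=np.load("pics/w_slot_W.npy")
# expected pixels: panel bottom outer corners; slot mouth
p=W.copy()
e=get_eef_pos();R=np.array(get_ee_rot());ux=-R[:,0];
print("ux",ux)
for r in(.039,.045):
  for s in(-.004,.004):
    for z in (.1415,.1475,.2465): print(r,s,z,proj(m,W,[*(np.array(e)-ux*r+R[:,1]*s)[:2],z]).round(1))
```

```text
ux [0.94375079 0.33065518 0.00126105]
0.039 -0.004 0.1415 [312.4 149.8]
0.039 -0.004 0.1475 [312.2 151.3]
0.039 -0.004 0.2465 [307.5 198.1]
0.039 0.004 0.1415 [324.9 149.8]
0.039 0.004 0.1475 [325.  151.4]
0.039 0.004 0.2465 [329.9 198.1]
0.045 -0.004 0.1415 [312.4 140.4]
0.045 -0.004 0.1475 [312.2 141.7]
0.045 -0.004 0.2465 [307.3 181.8]
0.045 0.004 0.1415 [324.9 140.4]
0.045 0.004 0.1475 [325.1 141.7]
0.045 0.004 0.2465 [330.1 181.8]
```

View pics/zoom2.png

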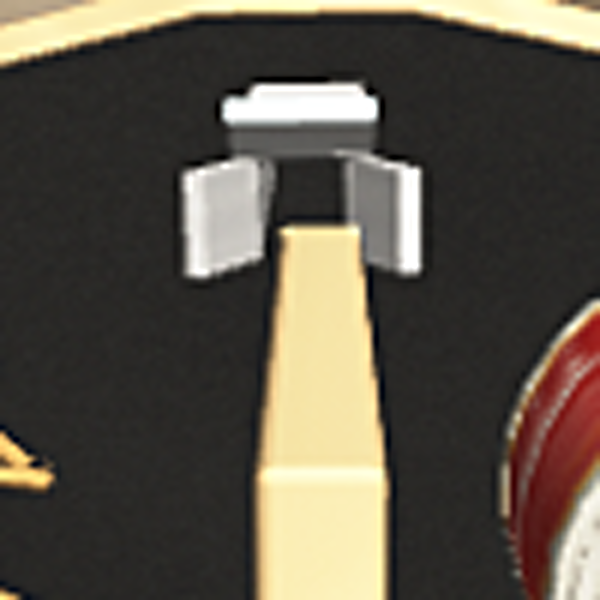

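The panel is where the arm model says it is: top edge centre at x≈318.6. The outer channel is centred at x≈315.3, about 2 mm to the left. I'll measure the hub face numerically for the slot's direction.

Run:
```python
from h import *
im=cv2.imread("pics/w_slot.png");hsv=cv2.cvtColor(im,cv2.COLOR_BGR2HSV)
for r in range(216,250,4):
    row=hsv[r,262:372]; print(r,''.join('#' if (h<16 and s>110 and 60<v<235) else ('w' if s<40 and v>120 else ('k' if v<60 else '.')) for h,s,v in row.astype(int)))
print(im[230,280],im[225,350],im[240,300])
m=camera_model("wrist");W=np.load("pics/w_slot_W.npy")
o=lambda p,h:ray(m,W,p,h)
for n,p,h in(("flareL",(265+185/6,105+175/6),.121),("flareR",(265+420/6,105+165/6),.121),("flareL2",(265+188/6,105+278/6),.121),("flareR2",(265+420/6,105+272/6),.121),("pointer tip",(347,48),.04),("pointer base edge",(341,100),.012)): print(n,o(p,h).round(4))
a,b=o((265+185/6,105+175/6),.121),o((265+420/6,105+165/6),.121);print(np.arctan2(-(b-a)[0],(b-a)[1]),np.linalg.norm(a-b))
crop=im[195:325,140:500];cv2.imwrite("pics/zoom3.png",cv2.resize(crop,None,fx=2.2,fy=2.2,interpolation=2))
```

```text
216 .kkkkkkkkkkkkkkkkkkkkkkkkkkkkkkkkkkkkkkkkkkkk.......................kkkkkkkkkkkkkkkkkkkkkkkkkkwwwwwwwwwwwwwwww
220 kkkkkkkkkkkkkkkkkkkkk#########################.....................########################kkkkwwwwwwwwwwwwwww
224 kkkkkkkkkkkkkkkkkkkk##########################.....................#########################kkkkwwwwwwwwwwwwww
228 kkkkkkkkkkkkkkkkkkk###########################.....................##########################kkkkwwwwwwwwwwwww
232 kkkkkkkkkkkkkkkkkk###########################......................###########################kkkkkwwwwwwwwwww
236 kkkkkkkkkkkkkkkkk############################w.....................############################kkkkkkk.wwwwwww
240 kkkkkkkkkkkkkkkk########################.wwwww.....................wwww.########################kkkkkkkkk.wwww
244 kkkkkkkkkkwwwww######################.wwwwwwww.......................wwww.#######################wwwwwwkkkkkkk
248 ..........wwww###################wwwwwwwwwwwwk.....................k.wwwwwwwwwww.#################wwwwww......
[45 62 91] [ 84 142 212] [ 67 124 198]
flareL [ 0.4069 -0.0086  0.121 ]
flareR [0.3968 0.0166 0.121 ]
flareL2 [ 0.4181 -0.0045  0.121 ]
flareR2 [0.4084 0.0208 0.121 ]
pointer tip [0.3338 0.0082 0.04  ]
pointer base edge [0.3759 0.0202 0.012 ]
0.3797045778276188 0.02707351466386734
```

View pics/zoom3.png

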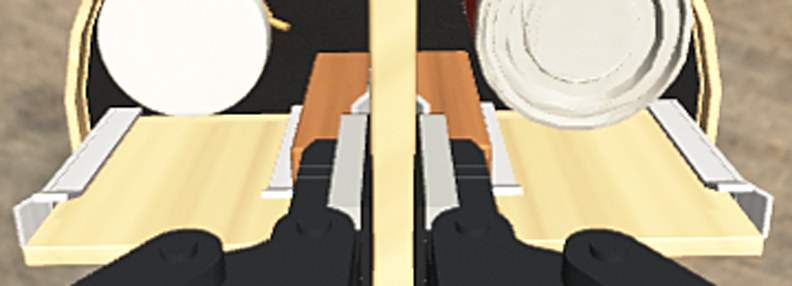

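The hub face is centred at x≈317.5 against the panel's 318.65. That gives a yaw error of about 0.013 rad and a lateral error of about 1.7 mm to image left, and the cross dividers' tilt agrees. Now I check the radial direction from the hub's foot and the outer channel's bend.

Run:
```python
from h import *
m=camera_model("wrist");W=np.load("pics/w_slot_W.npy")
yaw=.35;u=-np.array([np.cos(yaw),np.sin(yaw)]);e=np.array(get_eef_pos())[:2]
R=np.array(get_ee_rot())
for n,p,h,d in(("hubfoot",(317.5,218.5),.034,47.5),("bend",(315.3,125.8),.109,-47.5),("flaretop",(315.3,119),.121,-52)):
    q=ray(m,W,p,h)[:2];print(n,q.round(4),"radial of slot centre rel TCP mm",(q-e)@u*1e3+d)
for p in((318.6,183.3),):
    q=ray(m,W,p,.2465)[:2];print("panel outer",(q-e)@u*1e3)
```

```text
hubfoot [0.4913 0.0366] radial of slot centre rel TCP mm -0.6597533611114841
bend [0.3982 0.0025] radial of slot centre rel TCP mm 3.490851048382602
flaretop [0.3927 0.0007] radial of slot centre rel TCP mm 4.725521781141396
panel outer 44.44747860432827
```

```bash
cat > ins.py <<'E'
from h import *
def insert(x,y,yaw,z0,z1,step=.005,flim=15):
    R=Rz(np.pi+yaw);z=z0
    while True:
        move_straight([x,y,z],0.04 ,R);F=np.array(get_contact_force())
        print(round(z,4),np.array(get_eef_pos()).round(4),F.round(1),round(get_t(),1))
        if abs(F[2])>flim or np.hypot(*F[:2])>flim: print("STOP");return False
        if z<=z1: return True
        z=max(z-step,z1)
E
python3 - <<'E'
from ins import *
e=np.array(get_eef_pos());yaw=.350;u=-np.array([np.cos(yaw),np.sin(yaw)])
s=np.array([.445,.0217])+[.0006,-.0016]+u*.0014
print(s)
insert(*s,yaw,.206,.118,.008)
print(get_t(),get_gripper_width())
cv2.imwrite("pics/ins.png",grab_frame("wrist")[100:320,200:440])
E
```

```text
[0.44428488 0.01961994]
0.206 [0.4442 0.0196 0.2059] [-0.  -0.7 -1. ] 11.8
0.198 [0.444  0.0197 0.1976] [-0.8 -0.  -1.4] 12.2
0.19 [0.444  0.0197 0.1896] [-0.8 -0.9 -1. ] 12.5
0.182 [0.444  0.0197 0.1816] [ 0.   0.5 -0.3] 12.9
0.174 [0.444  0.0197 0.1736] [-0.1 -0.2 -0.2] 13.2
0.166 [0.444  0.0196 0.1656] [-0.1  0.2 -1.6] 13.6
0.158 [0.444  0.0196 0.1576] [-0.7  0.7 -1. ] 13.9
0.15 [0.444  0.0197 0.1496] [-0.3  1.1 -0.9] 14.3
0.142 [0.444  0.0197 0.1416] [-0.1  0.1 -1.3] 14.6
0.134 [0.444  0.0197 0.1336] [ 0.   0.1 -1.4] 15.0
0.126 [0.444  0.0197 0.1256] [-0.1  0.2 -0.8] 15.3
0.118 [0.4449 0.0195 0.1182] [ 1.3 -0.7  1.7] 15.7
15.6833 0.007094233733388249
```

It slid in freely and made its first touch at z=0.118. I'll press a little, release, retreat upward and check.

Run:
```python
from ins import *
insert(.44428,.01962,.35,.117,.114,.001,8)
let_go();dwell(.3);print("F",np.round(get_contact_force(),1),get_finger_force(),get_gripper_width())
move_straight([.44428,.01962,.27],0.15);dwell(.2)
m,W=wcam();im=grab_frame("wrist");np.save("pics/after_W.npy",W);cv2.imwrite("pics/after.png",im)
for n in ("divider","handle","slot","jar_nails"): print(n,[(np.round(d["at"],4).tolist(),round(d["p"],2)) for d in tip_of(n,"wrist")[:4]])
print(get_t())
```

```text
0.117 [0.445  0.0195 0.1181] [-2.4 -1.3  8.3] 16.0
STOP
F [-0.4  0.2  0.3] 0.0 0.08515805962235679
divider [([0.4367, 0.0901, 0.0305], 0.5)]
handle [([0.5225, 0.0461, 0.1636], 0.97)]
slot [([0.3298, 0.335, -0.0003], 0.75)]
jar_nails [([0.5223, 0.0461, 0.1687], 0.69)]
18.6333
```

View pics/after.png

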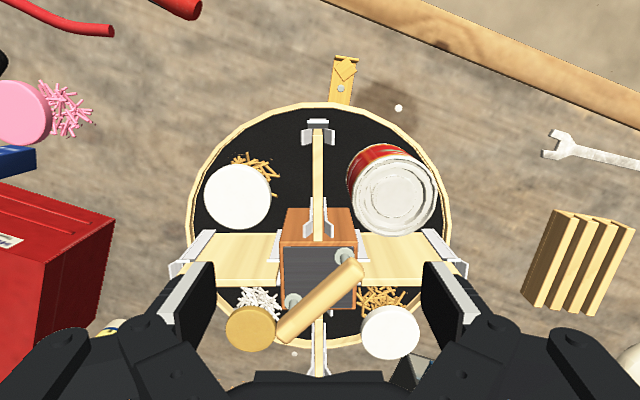

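The divider sits in the slot, with its top from about (318,128) to (319,235), level with the fixed dividers, and all containers are upright. Now I compute the final geometry and the turn angle.

Run:
```python
from h import *
m=camera_model("wrist");W=np.load("pics/after_W.npy")
a,b=ray(m,W,(318,128),.139),ray(m,W,(319,236),.139);print("panel",(a+b)/2,np.linalg.norm(a-b))
c=ray(m,W,(321,299),.177);print("bar mid",c)
n=ray(m,W,(250,328),.107);print("nails",n)
t=ray(m,W,(347,57),.04);print("pointer tip",t)
ax=np.array([.5235,.048])
for q in(n[:2]-ax,t[:2]-ax,np.array([.333,.009])-ax): print(np.degrees(np.arctan2(q[1],q[0])),np.hypot(*q))
for y in (np.pi-.435,np.pi-.435-2.56,np.pi-.435-2.7): print(y,inverse_kinematics([.5235,.048,.147],Rz(y)))
```

```text
panel [0.43980199 0.01836975 0.139     ] 0.08858391851024885
bar mid [0.51406684 0.0474743  0.177     ]
nails [0.61291259 0.00767813 0.107     ]
pointer tip [0.33367273 0.00936532 0.04      ]
-24.2736650059398 0.09808396994745017
-168.4959745584493 0.19371894403410533
-168.43002795209802 0.19445115067800442
2.706592653589793 [-5.86439520e-02  6.12375959e-02  1.86763078e+00 -4.44089210e-16
  1.21272427e+00 -1.19444028e+00]
0.146592653589793 [-5.86439520e-02  6.12375959e-02  1.86763078e+00 -4.44089210e-16
  1.21272427e+00  1.36555972e+00]
0.006592653589792885 [-5.86439520e-02  6.12375959e-02  1.86763078e+00 -4.44089210e-16
  1.21272427e+00  1.50555972e+00]
```

Run:
```python
from h import *
y0=np.pi-.435;c=np.array([.5235,.048])
move_pose([*c,.25],Rz(y0));move_straight([*c,.150],0.12)
print("F",np.round(get_contact_force(),1))
close(40);dwell(.2);print(get_gripper_width(),get_finger_force(),"F",np.round(get_contact_force(),1),np.round(get_torque(),2),np.array(get_eef_pos()).round(4))
t=get_t();move_straight([*c,.150],0.1,Rz(y0-.15));print("dt",get_t()-t)
dwell(.1);print("F",np.round(get_contact_force(),1),np.round(get_torque(),2),np.array(get_eef_pos()).round(4),get_t())
```

```text
F [ 0.3 -0.   0.1]
0.015439392845732721 41.82485282421112 F [3.3 5.5 0.6] [ 0.51 -0.14  0.08] [0.5241 0.0491 0.1504]
dt 0.3000000000000007
F [-1.4  8.7  1.9] [ 1.04 -0.07  0.34] [0.5241 0.0492 0.1503] 21.6833
```

Run:
```python
from h import *
y0=np.pi-.435;c=np.array([.5242,.0497])
for k in np.linspace(.15,2.50,14)[1:]:
    move_straight([*c,.150],0.1,Rz(y0-k));dwell(.15)
    F=np.array(get_contact_force());print(round(k,2),F.round(1),round(get_torque()[2],2),np.array(get_eef_pos()).round(4),round(get_t(),1))
    if np.linalg.norm(F)>40: print("STOP");break
dwell(.3);print(get_gripper_width(),get_finger_force(),np.round(get_joint_positions(),2))
m,W=wcam();cv2.imwrite("pics/end_w.png",grab_frame("wrist"));np.save("pics/end_W.npy",W)
cv2.imwrite("pics/end_s.png",grab_frame("scene"));grab_frame("side")
for cam in("wrist","scene","side"):
  for n in("jar_nails","divider","pointer"): print(cam,n,[(np.round(d["at"],4).tolist(),round(d["p"],2)) for d in tip_of(n,cam)[:3]])
a=cv2.imread("pics/end_w.png");b=cv2.imread("pics/end_s.png")[150:300,200:440]
o=np.zeros((600,640,3),np.uint8);o[:400]=a;o[400:600,:320]=cv2.resize(b,(320,200));cv2.imwrite("pics/end.png",o)
```

```text
0.33 [-2.7 -1.8  4.3] 1.63 [0.5243 0.0491 0.1504] 22.2
0.51 [-1.3 -2.   5.6] 1.4 [0.5242 0.0493 0.1503] 22.6
0.69 [-2.6 -2.2  5. ] 1.34 [0.5242 0.0494 0.1503] 23.1
0.87 [-2.1 -0.8  5.9] 1.0 [0.5244 0.0494 0.1503] 23.6
1.05 [-0.8 -1.6  4.9] 1.49 [0.5244 0.0495 0.1503] 24.1
1.23 [-1.6 -1.3  5.8] 1.35 [0.5245 0.0495 0.1503] 24.6
1.42 [ 0.4 -1.4  4.8] 1.37 [0.5246 0.0495 0.1503] 25.1
1.6 [3.8 0.3 3.1] 1.14 [0.5248 0.0498 0.1503] 25.6
1.78 [ 5.8 -0.7  2.6] 1.14 [0.525  0.0499 0.1503] 26.0
1.96 [ 6.3 -1.   2. ] 1.2 [0.5251 0.0497 0.1503] 26.5
2.14 [ 5.5 -2.   2.5] 1.33 [0.525  0.0494 0.1503] 27.0
2.32 [ 7.2 -3.3  2.1] 1.17 [0.525  0.0493 0.1502] 27.5
2.5 [ 3.1 -4.3  3.4] 1.12 [0.5244 0.049  0.1502] 28.0
0.015393331128179736 42.72856950759888 [-0.06  0.06  1.86 -0.    1.22  1.3 ]
wrist jar_nails []
wrist divider [([0.5666, 0.1195, 0.033], 0.75)]
wrist pointer [([0.5276, 0.0498, 0.017], 0.33)]
scene jar_nails [([0.4269, 0.0265, 0.035], 0.57)]
scene divider [([0.5694, 0.1246, 0.0342], 0.62)]
scene pointer [([0.3352, 0.0101, 0.0415], 0.79)]
side jar_nails [([0.4261, 0.019, 0.035], 0.8)]
side divider [([0.5689, 0.1217, 0.0388], 0.75)]
side pointer [([0.3322, 0.0093, 0.038], 0.6)]
```

View pics/end.png

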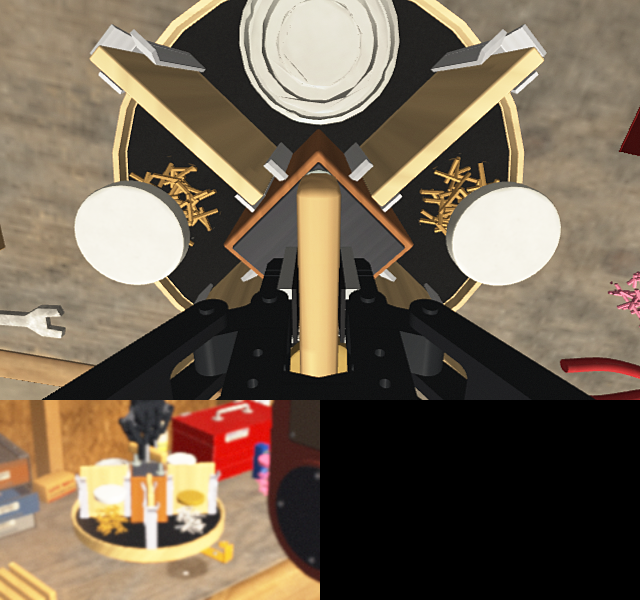

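The wrist view shows the bar held straight between the fingers, the containers upright and the divider home. The scene inset shows the nails jar (yellow lid) at the pointer. The networks put it about 3° short, roughly 5 mm within the 18 mm allowed, so I nudge it 0.04 rad and hand in.

Run:
```python
from h import *
move_straight([.5242,.0495,.150],0.1,Rz(np.pi-.435-2.54));dwell(.6)
grab_frame("scene");grab_frame("side")
for cam in("scene","side"): print([np.round(d["at"],4).tolist() for d in tip_of("jar_nails",cam)[:1]])
print(get_finger_force(),np.round(get_contact_force(),1),get_t(),np.abs(get_joint_vel()).max())
print(job_done())
```

```text
[[0.4271, 0.0306, 0.0331]]
[[0.4264, 0.0223, 0.0352]]
42.75210499763489 [ 4.1 -3.9  5.3] 29.9167 0.0019605026381725125
the job is handed in; nothing more can be done
None
```

The job is handed in at about 30 s of the 67 s: the divider is home in the slot and let go, the nails jar is at the pointer (about 6–14 mm off its line by the last two camera estimates, 18 mm allowed), and the handle is still gripped at about 43 N with the arm at rest; `job_done()` returned no verdict.

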